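Hold a wax block flush against the plunger of a hardness gauge

TASK

Take the wax block that lies on the notebook, set it flat on the bed of the hardness gauge with one of its small ends towards the sprung plunger, push it squarely until it is flush against the gauge's stop plate, and hold it there for three seconds. Then draw it back so that the plunger springs fully out again, and leave the block lying flat on the gauge's bed. Do not disturb the other wax block, on the bench.

Things in the scene. Friction and masses are not known exactly. Their poses are not given: they have to be found in the camera images.
- wax_center (a point): centre of the cream paraffin wax block that lies flat on the dark closed notebook (106 x 148 x 13 mm). The block is 46 mm long along its own y, 30 mm wide along its x and 22 mm high (z up), about 50 g; this point is half-way up, 11 mm above its underside. Grip it across the 30 mm width. Its two ends are alike.
- wax_spare_center (a point): centre of the other, identical wax block, lying flat on the bare bench: leave it alone.
- stop (a point): middle of the stop plate's face on the fixed bench hardness gauge, 31 mm above the bench. Axes: +x level from the bed into the plate (pushing direction), y along the plate, z up. Bed: flat top of the grey base plate, 20 mm high, 130 mm long on the plate's -x side, 110 mm wide, no walls. Plate 60 mm wide, top at 58 mm. A block flush end-on has its centre 23 mm to -x of here, at this height.
- plunger (a joint): travel (m) of the gauge's plunger, a sprung round 12 mm steel pin that sticks out of the stop plate's middle towards -x. 0: fully out, 12 mm proud; 0.012: tip flush with the plate. The spring pushes back with 3 N at 0, 6 N at 0.012, damped (0.04 N per mm/s); it returns by itself. Behind the plate: a white barrel with a dial on top, 59 mm high.
There are look-alikes about, which are no part of the job. What is shaped like the part that bears wax_center but green is not meant.

How it is judged:
By the outcome, as a careful person would: the job done as asked, in the order asked, and still so for the second after the job is handed in, with the robot touching nothing.
It also fails if it takes over 58 s, if anything falls off the work surface, if the arm or the gripper's body presses on something with over 40 N, if the wrist force passes 120 N, or if a joint passes its speed limit or range.

ROBOT

A 6-joint arm with a two-finger parallel gripper is mounted at the origin on a cart in front of the work surface, level with it; the furniture and walls round the work are solid. World frame = base frame: x ahead of the robot, y to its left, z up, the work surface at z = 0. Lengths are in m, angles in rad, forces in N, time in s.
With the tool pointing down it reaches from about 0.35 to 0.8 m from the base axis. Payload 7.3 kg.
Tool frame: the origin (TCP) lies between the finger pads; the fingertips stand 25 mm ahead of it and the grasp point (between the pads) lies 6 mm ahead of it (r.tip_extent is the distance from the TCP to the fingertips, in m); z points along the fingers, y is the direction in which the jaws open and shut (so a half turn about z gives the same grasp; the last joint's range is limited). The gripper opens to 85 mm and grips with 20 to 120 N. Pads are 22 mm wide; open, the fingers measure 114 mm over their backs; the gripper's body (76 mm by 85 mm) begins 54 mm behind the grasp point. The pads swing forward as they close: fully open they stand 13 mm farther back than shut.
Start: joints at [1.038, 0.342, 1.524, -0, 1.275, -0.146], TCP at [0.198, 0.486, 0.225] pointing down, gripper open.
Joint ranges: [-2.53, 2.53], [-0.77, 2.02], [0.04, 2.7], [-1, 4.14], [0.28, 2.66], [-3.11, 3.11]. Speed limits (rad/s): [2.57, 2.57, 3.14, 3.14, 3.14, 3.14].

INTERFACE

Orientations are given as a unit quaternion [x, y, z, w].
In Python, from workcell import r, command_gripper, optics gives the robot as it stands. The module is installed in compiled form; this text tells all that it offers. Calls block until the motion is done:
- r.reach(position, orientation): joint-space move of the TCP to a pose.
- r.move_straight(position, orientation=None, speed=0.15, max_force=None): straight line of the TCP; orientation=None keeps the orientation; speed is the mean speed in m/s. With max_force (N) it stops when the force on the tool has changed by that much, and returns True; else False.
- r.movej(angles): joint-space move.
- command_gripper(opening, force=None): finger opening in m; force is the grip in N (None keeps the last); returns when the fingers have stopped.
- r.hold(seconds).
- r.solve_ik(position, orientation): joint angles nearest the present ones, or None.
- r.read_state(): the state.
- optics.get_image(name): name is "scene" or "top"; returns (picture, depth): 400x640x3 uint8, red, green, blue; 400x640 float32, m along the optical axis (not along the pixel's ray), 0 where there is no reading.
- optics.camera_model(name): a dict with "K" (3x3 intrinsics, pixels), "R" (3x3) and "t" (3): a world point X has camera coordinates R X + t. Camera axes: x right, y down, z forward; pixel columns grow to the right and rows downward; lengths in m; the calibration is good to about 2 mm. A picture is of the moment at which its call begins. camera_model takes no time and is no camera call.
A pose or a line that the arm cannot do raises r.PlanningError and nothing moves.
- r.finish_job(): hands the job in, once; it reports no verdict.
The state is a dict: "time_s": time; "joint_positions": joint angles; "dq": joint speeds; "tau": joint torques, N m; "eef_pos": TCP position; "eef_rot": TCP orientation; "contact_force": force on the tool from outside, world axes, zero at the start; "torque": the same for the moment, N m; "grip_width": finger opening in m.
Only numpy, scipy, OpenCV 4.12 (cv2) and the standard library are available. Lean on these libraries where they do the work, as an engineer would, in place of code of your own. Each camera call takes 0.05 s, during which the arm holds its last target. There are 200 camera calls.

## Working session

There is one attempt and no reset: what is moved stays moved. The work goes in short steps, each a Python script; the robot and the scene stay as the last script left them, time stands still between calls to the robot, and variables do not carry over. Pictures are saved under pics/ and viewed, about 8 in all and at most 12, crops included, and the job is handed in when it is done.

```bash
mkdir -p pics; cat > h.py <<'E'
import numpy as np, cv2
from workcell import r, command_gripper, optics
def snap(n,f):
    im,d=optics.get_image(n); np.savez('pics/'+f+'.npz',im=im,d=d); cv2.imwrite('pics/'+f+'.png',im[:,:,::-1]); return im,d
def ray(n,uv,z):
    m=optics.camera_model(n);K,R,t=[np.array(m[k]) for k in('K','R','t')]
    uv=np.atleast_2d(np.array(uv,float)); z=np.broadcast_to(z,len(uv))
    c=-R.T@t; d=(R.T@np.linalg.inv(K)@np.c_[uv,np.ones(len(uv))].T).T
    return c+d*((z-c[2])/d[:,2])[:,None]
def cloud(n,d):
    m=optics.camera_model(n);K,R,t=[np.array(m[k]) for k in('K','R','t')]
    v,u=np.mgrid[:400,:640]; p=np.stack([u,v,np.ones_like(u)],-1)@np.linalg.inv(K).T*d[...,None]
    return (p-t)@R
def proj(n,X):
    m=optics.camera_model(n);p=(np.array(m['R'])@np.array(X)+m['t']);p=np.array(m['K'])@p;return p[:2]/p[2]
E
python3 - <<'E'
from h import *
a,_=snap('scene','s0'); b,_=snap('top','t0')
cv2.imwrite('pics/st0.png',cv2.resize(np.vstack([a,b]),None,fx=.75,fy=.75)[:,:,::-1])
for n in('scene','top'):
    m=optics.camera_model(n);print(n,np.round(m['K'],1).tolist(),np.round(-np.array(m['R']).T@m['t'],3))
print(r.read_state()['time_s'])
E
```

```text
scene [[392.1, 0.0, 320.1], [0.0, 392.1, 203.1], [0.0, 0.0, 1.0]] [ 0.016 -0.672  0.471]
top [[391.2, 0.0, 320.8], [0.0, 391.2, 194.1], [0.0, 0.0, 1.0]] [0.33  0.07  0.877]
0.1
```

View pics/st0.png

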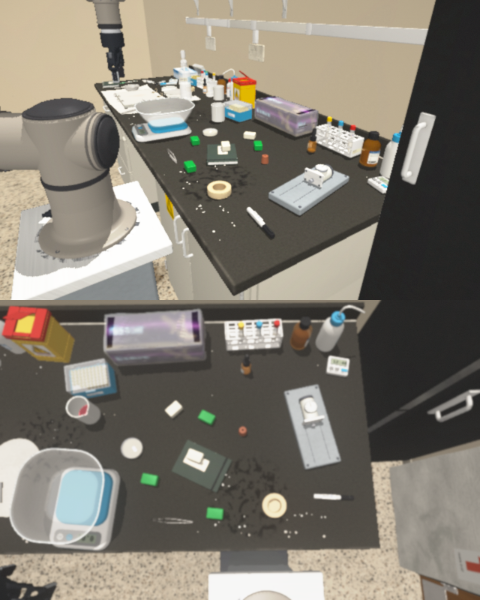

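The stacked view shows the scene picture above and the top picture below. In top pixels:
- **Notebook:** dark, at about (271,220), with a cream block on it.
- **Loose cream block:** at about (232,145), probably the spare.
- **Green look-alikes:** at (275,156), (200,240) and (286,284).
- **Gauge:** at about (416,167).

The block on the notebook fits the description because it is cream and lies on the notebook. I'll confirm it in an enlarged crop.

```bash
python3 - <<'E'
from h import *
z=np.load('pics/t0.npz');im,d=z['im'],z['d']
a=im[120:270,205:325]; b=im[105:230,370:460]
A=cv2.resize(a,None,fx=4,fy=4,interpolation=cv2.INTER_CUBIC)
B=cv2.resize(b,None,fx=3.5,fy=3.5,interpolation=cv2.INTER_CUBIC)
B=np.pad(B,((0,600-B.shape[0]),(0,0),(0,0)))
cv2.imwrite('pics/c0.png',np.hstack([A,B])[:,:,::-1])
P=cloud('top',d)
for (u,v) in [(264,214),(258,222),(232,145),(290,200),(416,210),(410,150)]: print((u,v),im[v,u],P[v,u].round(4))
E
```

```text
(264, 214) [245 243 234] [0.4645 0.1896 0.0372]
(258, 222) [224 215 194] [0.4501 0.2056 0.0162]
(232, 145) [246 245 239] [0.6275 0.2675 0.0231]
(290, 200) [80 76 68] [ 0.5022  0.1362 -0.0012]
(416, 210) [193 195 195] [ 0.472  -0.1457  0.0186]
(410, 150) [195 191 180] [ 0.6005 -0.1322  0.0532]
```

View pics/c0.png

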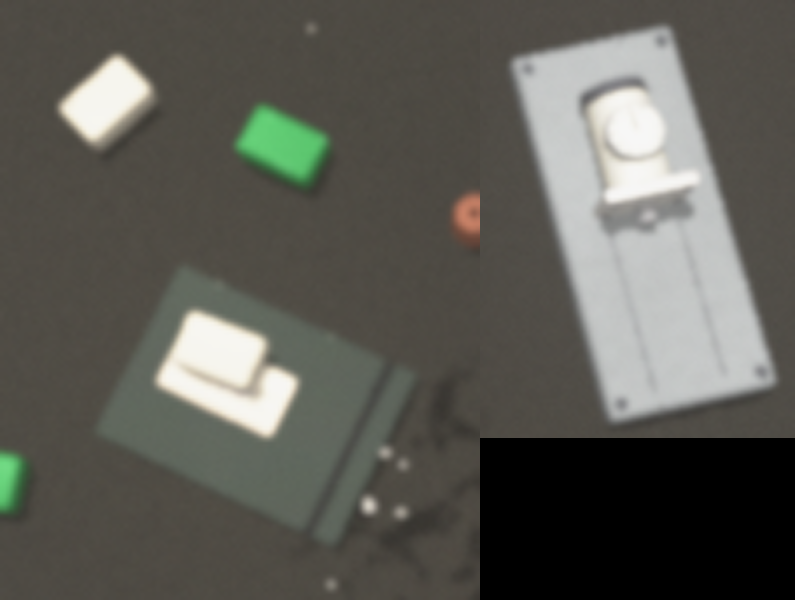

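The crop confirms it. The cream block at crop (219,350), top pixel about (260,208), lies on the notebook and partly over a cream label. The spare is at crop (107,101) on the bare bench, and the third similar shape is green. The gauge's plate faces the robot, with the bed on its lower side. Next I'll measure both.

```bash
cat > meas.py <<'E'
from h import *
def rect(n,mask,z):
    m=mask.astype(np.uint8); k,l,s,_=cv2.connectedComponentsWithStats(m); i=1+np.argmax(s[1:,4]); m=(l==i).astype(np.uint8)
    c=max(cv2.findContours(m,0,cv2.CHAIN_APPROX_NONE)[0],key=cv2.contourArea)[:,0]
    w=ray(n,c,z); (x,y),(a,b),t=cv2.minAreaRect((w[:,:2]*1000).astype(np.float32))
    if a<b: a,b,t=b,a,t+90
    v,u=np.nonzero(m); 
    return np.array([x,y])/1000,(a,b),(t+90)%180-90,ray(n,[[u.mean(),v.mean()]],z)[0][:2],c
def block(n,im,d,c0,z):   # top of a block near c0, top at z
    P=cloud(n,d); return rect(n,(abs(P[...,2]-z)<.007)&(np.hypot(P[...,0]-c0[0],P[...,1]-c0[1])<.045)&(im.min(-1)>150),z)
E
python3 - <<'E'
from meas import *
z=np.load('pics/t0.npz');im,d=z['im'],z['d']; P=cloud('top',d)
print('block',block('top',im,d,(.475,.195),.035)[:4])
print('spare',block('top',im,d,(.6275,.2675),.022)[:4])
near=(abs(P[...,0]-.56)<.16)&(abs(P[...,1]+.14)<.12)
g=near&(P[...,2]>.010)
R=rect('top',g,.02); print('base',R[:4]); 
b=cv2.boxPoints(((R[0][0]*1000,R[0][1]*1000),(R[1][0],R[1][1]),R[2]));print(b.round(1))
# base-edge lines, fitted on contour pts
w=ray('top',R[4],.02)[:,:2]*1000; th=np.radians(R[2]); e=np.array([np.cos(th),np.sin(th)]); 
if e[0]<0:e=-e
f=np.array([-e[1],e[0]]); q=(w-R[0]*1000)@np.c_[e,f]; L,W=R[1]
for s in(-1,1):
    k=(abs(q[:,1]-s*W/2)<4)&(abs(q[:,0])<L/2-12); l=cv2.fitLine(w[k].astype(np.float32),cv2.DIST_HUBER,0,.01,.01).ravel(); print('long',s,np.degrees(np.arctan(l[1]/l[0])),l[2:],k.sum())
    k=(abs(q[:,0]-s*L/2)<4)&(abs(q[:,1])<W/2-12); l=cv2.fitLine(w[k].astype(np.float32),cv2.DIST_HUBER,0,.01,.01).ravel(); print('end',s,np.degrees(np.arctan(-l[0]/l[1])),l[2:],k.sum())
# plate top
X=(P[...,:2]*1000-R[0]*1000)@np.c_[e,f]
k=near&(P[...,2]>.045); 
for lo in range(-40,81,8):
    kk=k&(X[...,0]>lo)&(X[...,0]<lo+8); 
    if kk.sum(): print(lo,kk.sum(),X[kk][:,1].min().round(1),X[kk][:,1].max().round(1),np.median(P[kk][:,2]).round(4))
print('min x of tall',np.sort(X[k][:,0])[:12].round(1))
print(r.tip_extent, r.read_state()['eef_rot'])
E
```

```text
block (array([0.47880576, 0.20102275]), (46.23196029663086, 30.20686912536621), 68.57221221923828, array([0.47877361, 0.20100381]))
spare (array([0.62842249, 0.27040741]), (45.31239700317383, 30.53061866760254), -46.7507209777832, array([0.62847234, 0.27051711]))
base (array([ 0.56947223, -0.1481295 ]), (249.43263244628906, 112.06816101074219), 12.135050773620605, array([ 0.5649471 , -0.14935304]))
[[ 435.8 -119.6]
 [ 459.3 -229.1]
 [ 703.2 -176.7]
 [ 679.6  -67.1]]
long -1 12.156974 [ 578.7287 -202.3534] 92
end -1 11.991658 [ 448.59628 -173.94624] 38
long 1 12.098106 [557.12634  -95.416336] 94
end 1 12.365209 [ 690.2522  -122.18369] 37
0 62 -30.5 27.7 0.0559
8 68 -30.5 28.2 0.0583
16 52 -18.0 15.5 0.0511
24 57 -16.8 14.0 0.0518
32 57 -15.6 15.0 0.0583
40 60 -19.8 16.9 0.0593
48 62 -20.1 16.3 0.0584
56 44 -17.2 16.1 0.0587
64 41 -18.0 14.4 0.0512
72 54 -18.6 14.8 0.0518
80 37 -20.0 15.2 0.0513
min x of tall [5.  5.  5.3 5.4 5.5 5.6 5.7 5.7 5.7 5.8 5.8 5.9]
0.025 [ 1.92190361e-01  9.81357423e-01 -6.44829710e-04 -2.39862375e-04]
```

```bash
cat >> meas.py <<'E'
def quat(phi): a=np.radians(phi+90)/2; return [np.cos(a),np.sin(a),0,0]
TH=12.13; e=np.array([np.cos(np.radians(TH)),np.sin(np.radians(TH))])
STOP=np.array([.56947,-.14813])+.005*e
BLK=np.array([.4788,.2010])
E
python3 - <<'E'
from meas import *
st=r.read_state();print(st['time_s'])
best=[]
for o in(0,180):
    a=r.solve_ik([*BLK,.14],quat(-21.43+o)); b=r.solve_ik([*(STOP-.055*e),.14],quat(-77.87+o)); print(o,None if a is None else a[5],None if b is None else b[5])
    if a is not None and b is not None: best.append((abs(a[5]),o))
o=min(best)[1]; print(o)
command_gripper(.055,30)
r.reach([*BLK,.11],quat(-21.43+o))
print(r.move_straight([*BLK,.040],speed=.06,max_force=8))
command_gripper(.0,40); s=r.read_state(); print(s['time_s'],s['grip_width'],s['eef_pos'],s['contact_force'])
r.move_straight([*BLK,.13],speed=.12)
s=r.read_state(); print(s['time_s'],s['grip_width'],s['contact_force'])
E
```

```text
0.1
0 0.623818428633053 0.9224507982958237
180 -2.51777422495674 -2.2191418552939703
0
False
3.9333 -2.3073827943219088e-05 [0.47880035 0.20098695 0.04000817] [-0.25345093  0.71066825  0.36842925]
4.8333 0.0002053080530283862 [ 0.03225496  0.81178578 -0.57726255]
```

```bash
python3 - <<'E'
from h import *
a,d=snap('scene','s1'); b,d2=snap('top','t1')
cv2.imwrite('pics/c1.png',np.hstack([cv2.resize(a[120:270,230:370],(400,428)),cv2.resize(b[120:270,190:330],(400,428))])[:,:,::-1])
E
```

```text
(no output)
```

View pics/c1.png

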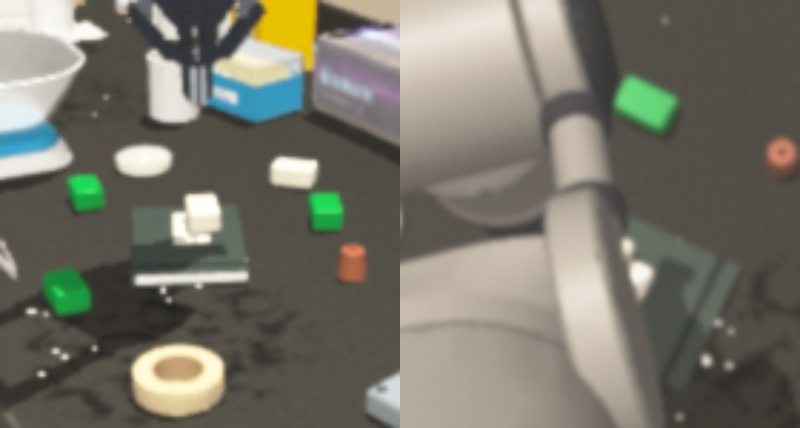

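The fingers closed on nothing. The block is still on the notebook, at crop (202,213) on the left, possibly shifted. I'll measure it again, and check where the fingers really are.

```bash
python3 - <<'E'
from meas import *
for f in('s0','s1'):
    z=np.load(f'pics/{f}.npz');im,d=z['im'],z['d'];P=cloud('scene',d)
    R=block('scene',im,d,(.475,.195),.035);print(f,R[:4])
    k=(im.min(-1)>120)&(P[...,2]>.02)&(P[...,2]<.06)&(np.hypot(P[...,0]-.475,P[...,1]-.2)<.06)
    print(k.sum(),P[k].min(0).round(4),P[k].max(0).round(4),P[k].mean(0).round(4))
R=block('top',*[np.load('pics/t0.npz')[q] for q in('im','d')],(.475,.195),.035);print(R[:4],R[4].mean(0))
k=(P[...,2]>.09)&(P[...,2]<.13)&(np.hypot(P[...,0]-.4788,P[...,1]-.201)<.08)
print('fingers',k.sum(),P[k].min(0).round(4),P[k].max(0).round(4))
s=r.read_state();print(s['eef_pos'],s['eef_rot'],r.tip_extent)
E
```

```text
s0 (array([0.47402576, 0.18895477]), (47.99409484863281, 29.94698715209961), 62.29533386230469, array([0.47438137, 0.18883034]))
119 [0.459  0.1712 0.0202] [0.5002 0.2268 0.035 ] [0.4756 0.1905 0.0302]
s1 (array([0.47402576, 0.18895477]), (47.99409484863281, 29.94698715209961), 62.29533386230469, array([0.47468855, 0.18930886]))
122 [0.4595 0.171  0.0202] [0.4984 0.2242 0.0357] [0.4756 0.1905 0.0299]
(array([0.47880576, 0.20102275]), (46.23196029663086, 30.20686912536621), 68.57221221923828, array([0.47877361, 0.20100381])) [259.15254237 207.79661017]Traceback (most recent call last):
  File "<stdin>", line 9, in <module>
    return umr_minimum(a, axis, None, out, keepdims, initial, where)
ValueError: zero-size array to reduction operation minimum which has no identity
```

```bash
python3 - <<'E'
from meas import *
z=np.load('pics/s1.npz');im,d=z['im'],z['d'];P=cloud('scene',d)
print('tip px expected',proj('scene',[*BLK,.105]),'tcp',proj('scene',[*BLK,.13]),'block top',proj('scene',[*BLK,.035]))
for v in range(130,166,3): print(v,[(P[v,u].round(3).tolist(),int(im[v,u].mean())) for u in(296,299)])
s=r.read_state();print(s['eef_pos'],s['eef_rot'],s['joint_positions'],s['time_s'],s['grip_width'])
print(proj('top',[*BLK,.035]))
c=im[90:220,230:370];cv2.imwrite('pics/c2.png',cv2.resize(c,None,fx=4.5,fy=4.5)[:,:,::-1])
E
```

```text
tip px expected [299.50707385 166.55222281] tcp [299.34071608 157.65022589] block top [299.95510162 190.52670623]
130 [([0.464, 0.189, 0.209], 66), ([0.843, 0.886, -0.005], 76)]
133 [([0.461, 0.183, 0.203], 55), ([0.817, 0.838, -0.004], 63)]
136 [([0.468, 0.196, 0.192], 57), ([0.793, 0.794, -0.003], 87)]
139 [([0.466, 0.194, 0.184], 57), ([0.484, 0.21, 0.178], 98)]
142 [([0.465, 0.191, 0.177], 60), ([0.481, 0.206, 0.171], 61)]
145 [([0.466, 0.195, 0.168], 126), ([0.472, 0.189, 0.169], 115)]
148 [([0.468, 0.198, 0.159], 119), ([0.474, 0.192, 0.16], 117)]
151 [([0.468, 0.198, 0.151], 115), ([0.474, 0.193, 0.151], 116)]
154 [([0.466, 0.194, 0.144], 123), ([0.473, 0.191, 0.144], 116)]
157 [([0.624, 0.499, 0.018], 209), ([0.473, 0.192, 0.135], 129)]
160 [([0.623, 0.499, 0.007], 214), ([0.637, 0.503, 0.004], 118)]
163 [([0.622, 0.498, -0.004], 74), ([0.631, 0.491, -0.003], 75)]
[0.47822052 0.20084544 0.12906982] [ 8.26254869e-01  5.63295609e-01 -9.15082694e-04 -3.32502633e-04] [ 2.49781745e-01  4.30403658e-01  1.67713027e+00 -1.41332016e-07
  1.03600596e+00  6.23839476e-01] 4.9333 3.5415401382368354e-05
[259.02636757 207.73370476]
```

View pics/c2.png

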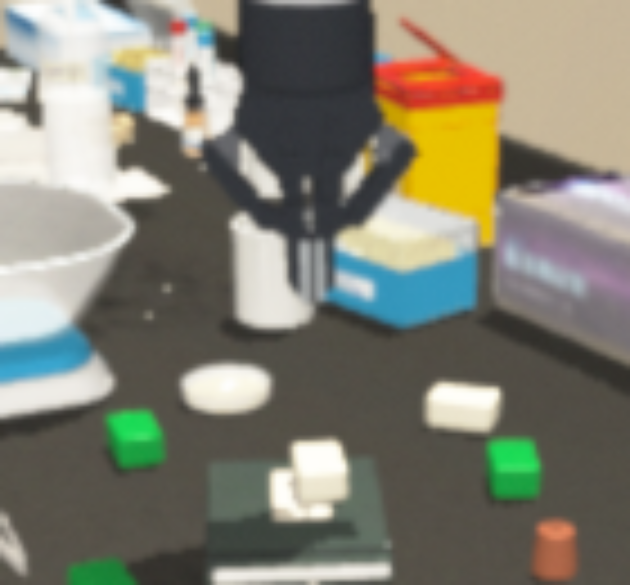

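The fingertips appear at z ≈ 0.133 m, while the state reports the TCP at 0.129. They should be 25 mm below the TCP, so the real tips sit about 28 mm higher than stated. x and y agree within 2 mm. That explains closing at about 43 mm, over the 35 mm high block. I'll correct the height and use a guarded descent.

```bash
python3 - <<'E'
from meas import *
q=quat(-21.43)
command_gripper(.055,30)
print(r.move_straight([*BLK,.045],q,speed=.12,max_force=8))
print(r.move_straight([*BLK,.013],speed=.03,max_force=5)); s=r.read_state();print(s['eef_pos'],s['contact_force'])
command_gripper(.0,40); s=r.read_state(); print(s['time_s'],s['grip_width'],s['eef_pos'],s['contact_force'])
if s['grip_width']>.02:
    r.move_straight([*BLK,.11],speed=.12); s=r.read_state(); print(s['time_s'],s['grip_width'],s['contact_force'])
E
```

```text
False
False
[0.4789291  0.20104598 0.01317665] [-0.02761925 -0.30709772  0.01102114]
7.925 0.029108213656320946 [0.4791458  0.20108428 0.01341166] [-0.09364098 -0.39175644  4.47663916]
8.8833 0.029016660899480518 [ 0.04405345 -0.04697839 -0.49076088]
```

```bash
python3 - <<'E'
from meas import *
q=quat(-77.87); p=STOP-.062*e
r.reach([*p,.10],q); print(r.read_state()['time_s'])
r.move_straight([*p,.035],speed=.12)
print(r.move_straight([*p,.016],speed=.02,max_force=3)); s=r.read_state();print(s['time_s'],s['eef_pos'],s['contact_force'],s['grip_width'])
snap('top','t2'); im,d=snap('scene','s2')
a=im[190:300,340:480]; cv2.imwrite('pics/c3.png',cv2.resize(a,None,fx=5,fy=5)[:,:,::-1])
E
```

```text
10.2417
True
11.65 [ 0.51358206 -0.16009514  0.02019165] [-0.30133133  0.94071163  3.98047108] 0.029281126470775125
```

View pics/c3.png

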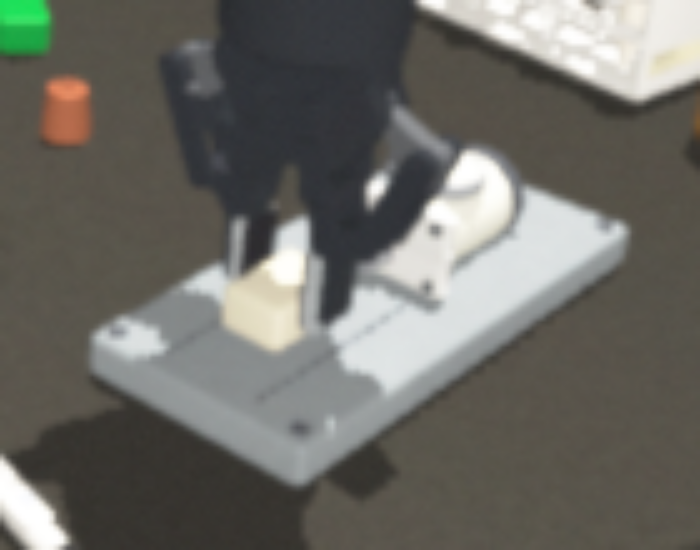

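The block stands flat on the bed, held between the two guide lines at crop (265,310), with its end towards the plate at (420,260). I'll regrip so it sits flat, then push with a force guard.

```bash
python3 - <<'E'
from meas import *
f=np.array([-e[1],e[0]])
def show(t):
    s=r.read_state(); x=s['eef_pos'][:2]-STOP; F=s['contact_force']; print(t,round(s['time_s'],2),'along',(x@e*1e3).round(2),'lat',(x@f*1e3).round(2),'z',s['eef_pos'][2].round(4),'Fe',(F[:2]@e).round(2),'Ff',(F[:2]@f).round(2),'Fz',F[2].round(2),'M',np.round(s['torque'],2),'w',s['grip_width'].__round__(4))
p=STOP-.062*e
command_gripper(.040,40); r.move_straight([*p,.0215],speed=.02); command_gripper(0,50); show('regrip')
print(r.move_straight([*(STOP-.030*e),.0215],speed=.03,max_force=9)); show('near')
print(r.move_straight([*(STOP-.015*e),.0215],speed=.01,max_force=8)); show('flush')
r.hold(.3); show('hold')
im,d=snap('scene','s3'); snap('top','t3')
a=im[180:280,350:470]; cv2.imwrite('pics/c4.png',cv2.resize(a,None,fx=6,fy=6,interpolation=cv2.INTER_CUBIC)[:,:,::-1])
E
```

```text
regrip 12.52 along -61.8 lat -0.16 z 0.0218 Fe -0.65 Ff 0.68 Fz 2.79 M [ 0.01 -0.01 -0.01] w 0.0285
True
near 13.52 along -31.78 lat -0.01 z 0.0218 Fe -0.74 Ff -0.37 Fz 4.07 M [-0.03  0.05 -0.01] w 0.0282
True
flush 14.0 along -31.89 lat -0.01 z 0.0218 Fe -1.73 Ff 0.37 Fz 4.46 M [-0.09  0.12 -0.05] w 0.0287
hold 14.3 along -31.89 lat -0.0 z 0.0218 Fe -1.55 Ff 0.07 Fz 4.06 M [-0.1   0.09  0.03] w 0.0287
```

View pics/c4.png

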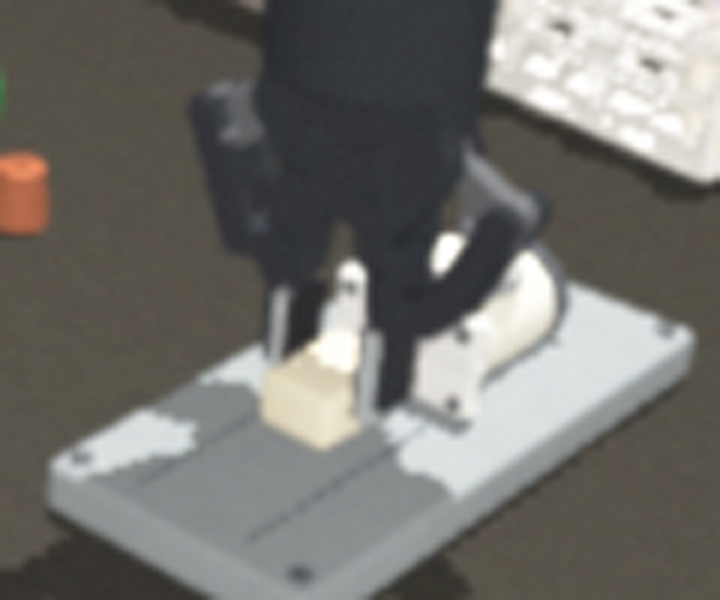

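The force guard tripped at along = −31.8 mm, where flush should be −23 mm. The picture shows the block end at crop (310,410), still short of the plate. I'll measure the block and plate in the gauge frame from the depth data at both moments.

```bash
python3 - <<'E'
from meas import *
f=np.array([-e[1],e[0]])
for n in('s0','s2','s3'):
    z=np.load(f'pics/{n}.npz');im,d=z['im'].astype(int),z['d'];P=cloud('scene',d); A=(P[...,:2]-STOP)@np.c_[e,f]*1e3; Z=P[...,2]*1e3
    near=(abs(A[...,0]+40)<60)&(abs(A[...,1])<45)&(Z>23)&(Z<62)&(d>0)
    cream=near&(im[...,0]-im[...,2]>18)&(im[...,0]>110)&(abs(A[...,1])<22)&(Z<45)
    if cream.sum(): 
        q=np.c_[A[cream],Z[cream]];print(n,'block n',len(q),q.min(0).round(1),q.max(0).round(1)); 
        k=q[:,2]<36; print(' endface along pct',np.percentile(q[k,0],[5,25,50,75]).round(1),k.sum())
    pl=near&(abs(A[...,0])<12)&(abs(A[...,1])>15)&(abs(A[...,1])<29)&(im.min(-1)>130)
    if pl.sum(): q=np.c_[A[pl],Z[pl]];k=q[:,2]<54; print(' plate face along',np.percentile(q[k,0],[5,25,50,75]).round(1),k.sum(), 'lat',q[:,1].min().round(1),q[:,1].max().round(1))
    dk=(im.max(-1)<75)&(abs(A[...,0]+40)<70)&(abs(A[...,1])<60)&(Z>21)&(Z<90)
    for lo in range(20,90,10):
        k=dk&(Z>=lo)&(Z<lo+10)
        if n!='s0' and k.sum(): print('  dark z',lo,k.sum(),'along',np.percentile(A[k][:,0],[2,98]).round(0),'lat',np.percentile(A[k][:,1],[2,98]).round(0))
print(np.round(r.read_state()['tau'],2))
E
```

```text
plate face along [-1.   0.6  1.4  2.2] 116 lat -29.0 26.1
s2 block n 200 [-88.5 -15.6  23.1] [-44.2  16.2  42. ]
 endface along pct [-87.8 -86.7 -86.1 -84.9] 85
 plate face along [-0.6  0.8  1.3  2.2] 63 lat -28.9 -15.5
  dark z 30 6 along [-71. -61.] lat [-27. -22.]
  dark z 40 31 along [-72. -58.] lat [-28.  16.]
  dark z 50 46 along [-72. -56.] lat [-28.  17.]
  dark z 60 52 along [-76. -52.] lat [-30.  36.]
  dark z 70 149 along [-77. -53.] lat [-42.  45.]
  dark z 80 144 along [-77. -53.] lat [-50.  50.]
s3 block n 189 [-58.6 -15.5  23.1] [-15.5  20.5  42.3]
 endface along pct [-57.9 -56.2 -55.3 -54. ] 80
 plate face along [-0.3  0.7  1.5  2.3] 96 lat -29.0 24.8
  dark z 30 4 along [-39. -29.] lat [-25. -22.]
  dark z 40 30 along [-43. -27.] lat [-28.  16.]
  dark z 50 43 along [-43. -26.] lat [-28.  29.]
  dark z 60 44 along [-45. -22.] lat [-29.  25.]
  dark z 70 131 along [-46. -22.] lat [-41.  43.]
  dark z 80 149 along [-46. -22.] lat [-48.  50.]
[ 3.900e-01 -4.888e+01 -1.707e+01  1.600e-01 -1.400e-01 -1.000e-02]
```

The plate face measures at about +1 mm and the block's rear end at −55.3 mm. So the block moved with the tool without slipping and about 10 mm remains. Nothing of the gripper is near the plate, so the trip was probably a transient at plunger contact. I'll ease the pressure on the bed and push in small steps, reading the force at each one.

```bash
cat >> meas.py <<'E'
f=np.array([-e[1],e[0]])
def show(t=''):
    s=r.read_state(); x=s['eef_pos'][:2]-STOP; F=s['contact_force']; print(t,round(s['time_s'],2),'along',(x@e*1e3).round(2),'lat',(x@f*1e3).round(2),'z',s['eef_pos'][2].round(4),'Fe',(F[:2]@e).round(2),'Ff',(F[:2]@f).round(2),'Fz',F[2].round(2),'Mz',round(s['torque'][2],2),'w',round(s['grip_width'],4)); return F[:2]@e
E
python3 - <<'E'
from meas import *
show()
r.move_straight([*(STOP-.0319*e),.0213],speed=.02);show('z')
for a in np.arange(-30.5,-24,1.5):
    r.move_straight([*(STOP+a/1e3*e),.0213],speed=.015); F=show(str(a))
    if F<-11: break
E
```

```text
14.4 along -31.9 lat 0.01 z 0.0217 Fe -0.0 Ff -0.23 Fz 4.48 Mz -0.0 w 0.0289
z 14.65 along -31.88 lat -0.02 z 0.0218 Fe -1.97 Ff 0.15 Fz 7.68 Mz -0.05 w 0.0289
-30.5 14.9 along -31.61 lat 0.01 z 0.0217 Fe -6.65 Ff 0.36 Fz 9.78 Mz -0.06 w 0.0284
-29.0 15.15 along -30.62 lat 0.02 z 0.0218 Fe -8.87 Ff -0.59 Fz 11.36 Mz -0.0 w 0.0285
-27.5 15.4 along -29.29 lat 0.02 z 0.0218 Fe -9.35 Ff -1.09 Fz 12.88 Mz -0.05 w 0.0287
-26.0 15.65 along -27.92 lat 0.03 z 0.0218 Fe -9.85 Ff -1.12 Fz 12.12 Mz -0.01 w 0.0286
-24.5 15.9 along -26.51 lat 0.03 z 0.0218 Fe -10.01 Ff -1.18 Fz 13.14 Mz -0.04 w 0.0287
```

The arm is compliant, about 5 N/mm, and my z target was pressing the fingers on the bed with 13 N. I'll lift it slightly and carry on until the motion stalls at the plate.

```bash
python3 - <<'E'
from meas import *
z=.0224; r.move_straight([*(STOP-.0250*e),z],speed=.015); show('up')
for a in np.arange(-24,-16,1.):
    r.move_straight([*(STOP+a/1e3*e),z],speed=.015); F=show(str(a))
    if F<-15: break
r.hold(.3); show('hold')
im,d=snap('scene','s4')
A=cv2.resize(im[180:270,360:470],None,fx=6,fy=6,interpolation=cv2.INTER_CUBIC); cv2.imwrite('pics/c5.png',A[:,:,::-1])
E
```

```text
up 16.15 along -26.52 lat 0.26 z 0.0219 Fe -6.03 Ff -1.57 Fz 3.62 Mz -0.04 w 0.0287
-24.0 16.4 along -25.37 lat 0.25 z 0.0219 Fe -5.95 Ff -0.58 Fz 3.6 Mz -0.03 w 0.0286
-23.0 16.65 along -24.42 lat 0.25 z 0.0218 Fe -6.75 Ff -0.57 Fz 4.29 Mz -0.01 w 0.0287
-22.0 16.9 along -23.46 lat 0.26 z 0.0219 Fe -6.43 Ff -1.08 Fz 4.12 Mz -0.03 w 0.0288
-21.0 17.15 along -22.54 lat 0.26 z 0.0219 Fe -6.22 Ff -1.13 Fz 3.81 Mz -0.07 w 0.0285
-20.0 17.4 along -21.62 lat 0.23 z 0.0219 Fe -6.94 Ff -0.79 Fz 3.73 Mz -0.01 w 0.0289
-19.0 17.65 along -20.7 lat 0.28 z 0.0219 Fe -6.65 Ff -1.01 Fz 4.11 Mz -0.08 w 0.0287
-18.0 17.9 along -20.31 lat 0.28 z 0.0218 Fe -9.49 Ff -1.62 Fz 6.24 Mz -0.05 w 0.0286
-17.0 18.15 along -20.29 lat 0.29 z 0.0218 Fe -12.32 Ff -2.22 Fz 8.71 Mz -0.1 w 0.0284
hold 18.45 along -20.33 lat 0.32 z 0.0218 Fe -12.81 Ff -2.65 Fz 8.83 Mz -0.07 w 0.0286
```

View pics/c5.png

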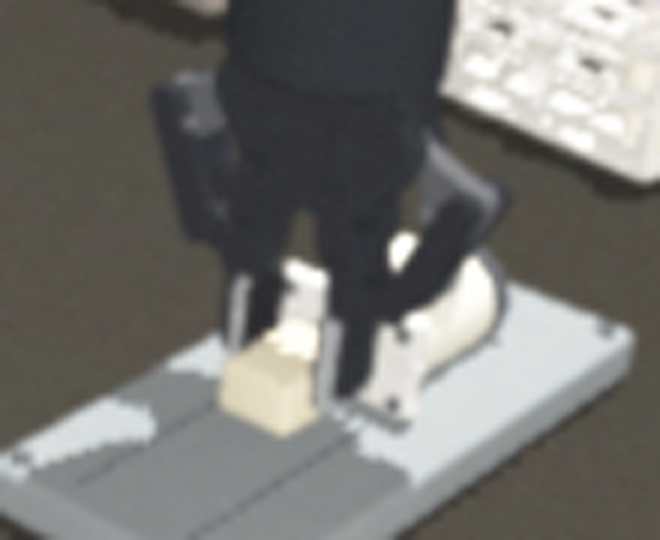

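The motion stalled hard at along −20.3 mm while the force rose from 6.7 to 12.8 N, and the picture shows the block up against the plate. I'll hold for a further 3.5 s and more, then draw back, release and retreat.

```bash
python3 - <<'E'
from meas import *
q=np.array(r.read_state()['eef_rot']); print('jaw angle',np.degrees(2*np.arctan2(q[1],q[0]))-90, q.round(4)); 
r.hold(1.8); show('h'); r.hold(1.8); show('h')
z=np.load('pics/s4.npz');im,d=z['im'].astype(int),z['d'];P=cloud('scene',d);A=(P[...,:2]-STOP)@np.c_[e,f]*1e3;Z=P[...,2]*1e3
k=(abs(A[...,0]+35)<40)&(abs(A[...,1])<22)&(Z>23)&(Z<36)&(im[...,0]-im[...,2]>18)&(im[...,0]>110); print('end face',np.percentile(A[k][:,0],[25,50,75]).round(1))
r.move_straight([*(STOP-.062*e),.0226],speed=.03); show('back')
command_gripper(.050); r.hold(.2); r.move_straight([*(STOP-.062*e),.10],speed=.08); show('up')
r.reach([.40,.12,.20],quat(-77.87)); show('clear')
im,d=snap('top','t5'); im2,d2=snap('scene','s5')
R=block('top',im,d,STOP-.062*e,.042); print('block',R[:4],'gauge xy',(np.c_[e,f].T@(R[0]-STOP)*1e3).round(1)); print('spare',block('top',im,d,(.6275,.2675),.022)[:3])
B=cv2.resize(im[105:230,370:460],None,fx=4,fy=4,interpolation=cv2.INTER_CUBIC); A=cv2.resize(im2[180:280,370:470],(500,500),interpolation=cv2.INTER_CUBIC)[:,:430]
cv2.imwrite('pics/c6.png',np.hstack([A,B])[:,:,::-1])
E
```

```text
jaw angle -77.81628959155772 [ 0.9943  0.1061 -0.007  -0.0013]
h 20.3 along -20.29 lat 0.29 z 0.0219 Fe -12.48 Ff -3.08 Fz 7.8 Mz -0.08 w 0.0289
h 22.1 along -20.3 lat 0.3 z 0.0218 Fe -13.49 Ff -2.18 Fz 8.14 Mz -0.04 w 0.0288
end face [-45.2 -43.8 -42.5]
back 23.75 along -61.85 lat -0.02 z 0.0226 Fe -0.28 Ff -0.09 Fz -0.39 Mz -0.04 w 0.0287
up 25.41 along -62.31 lat 0.22 z 0.0995 Fe -0.07 Ff 0.41 Fz 0.02 Mz 0.03 w 0.0499
clear 26.62 along -113.97 lat 297.09 z 0.1997 Fe -0.01 Ff 0.25 Fz -0.59 Mz -0.06 w 0.0501
block (array([ 0.51074231, -0.15691846]), (45.680057525634766, 31.42656898498535), 12.911165237426758, array([ 0.51066508, -0.15681616])) gauge xy [-64.3   3.7]
spare (array([0.62807758, 0.27022797]), (45.523685455322266, 31.278888702392578), -46.7507209777832)
```

View pics/c6.png

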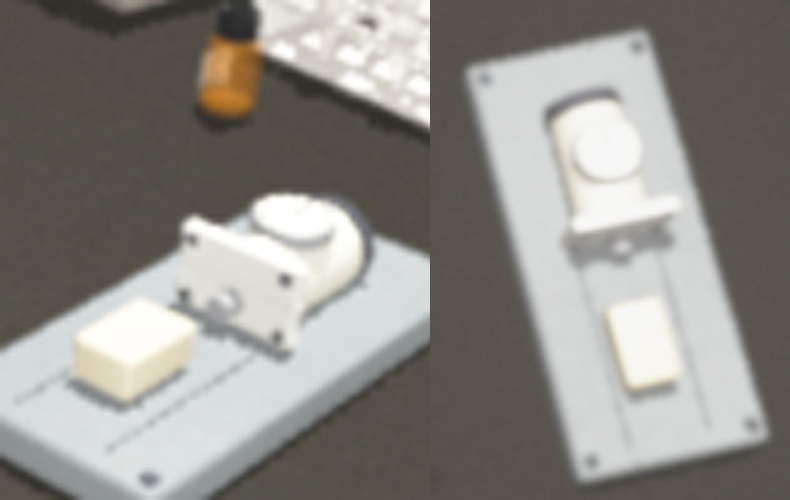

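The pictures show the plunger out, at left crop (225,300). The block lies flat on the bed at right crop (643,345), and the spare hasn't moved. The block reads 3.7 mm off-centre, so I'll check offline whether it was off-centre during the push as well.

```bash
python3 - <<'E'
from meas import *
for n in('s2','s3','s4','s5','t5'):
    c='top' if n[0]=='t' else 'scene'
    z=np.load(f'pics/{n}.npz');im,d=z['im'].astype(int),z['d'];P=cloud(c,d);A=(P[...,:2]-STOP)@np.c_[e,f]*1e3;Z=P[...,2]*1e3
    near=(A[...,0]>-95)&(A[...,0]<-8)&(abs(A[...,1])<24)
    k=near&(Z>24)&(Z<43)&(im[...,0]>110)&(im[...,0]-im[...,2]>10)
    q=np.c_[A[k],Z[k]]; print(n,len(q),'along',np.percentile(q[:,0],[1,99]).round(1),'lat',np.percentile(q[:,1],[1,99]).round(1),'zmax',np.percentile(q[:,2],98).round(1))
    # rear end face: along vs lat slope
    rear=q[q[:,2]<37]; rear=rear[rear[:,0]<np.percentile(q[:,0],1)+5]
    if len(rear)>15: print('  rear slope deg',np.degrees(np.arctan(np.polyfit(rear[:,1],rear[:,0],1)[0])).round(2),'lat',rear[:,1].min().round(1),rear[:,1].max().round(1))
    k=(A[...,0]>-16)&(A[...,0]<-6)&(abs(A[...,1])<12)&(Z>23)&(Z<40)
    if n in('s5','t5'): print('  pin',k.sum(),np.c_[A[k],Z[k]].mean(0).round(1),A[k].min(0).round(1))
    k=(abs(A[...,0])<6)&(abs(A[...,1])<40)&(Z>45)
    if n in('s5','t5'): print('  plate lat',np.percentile(A[k][:,1],[1,99]).round(1), 'face slope deg',np.degrees(np.arctan(np.polyfit(A[k][:,1],A[k][:,0],1)[0])).round(2))
    if n=='s5':
        k=(abs(A[...,0])<5)&(abs(A[...,1])<32)&(Z>24)&(Z<55); print('  face slope',np.degrees(np.arctan(np.polyfit(A[k][:,1],A[k][:,0],1)[0])).round(2),k.sum())
z=np.load('pics/s0.npz');
E
```

```text
s2 206 along [-88.4 -49.6] lat [-15.3  16.2] zmax 41.8
  rear slope deg -0.34 lat -15.3 13.8
s3 195 along [-58.2 -21. ] lat [-15.4  16.3] zmax 41.6
  rear slope deg -0.91 lat -15.3 13.8
s4 195 along [-46.6 -15. ] lat [-15.2  16.8] zmax 41.6
  rear slope deg -1.74 lat -15.8 14.2
s5 179 along [-87.5 -44. ] lat [-15.9  13.6] zmax 40.9
  rear slope deg -1.22 lat -15.9 14.1
  pin 26 [-9.8 -5.3 30.7] [-13.5 -10.5]
  plate lat [-35.1  23.8] face slope deg 0.05
  face slope 0.1 277
t5 90 along [-86.8 -41.5] lat [-12.1  17.8] zmax 42.8
  pin 16 [-9.2 -1.1 34.3] [-11.1  -5.5]
  plate lat [-30.  28.] face slope deg 0.18
```

```bash
python3 - <<'E'
from meas import *
z=np.load('pics/t5.npz');im=z['im'].astype(np.float32)
up=lambda a:cv2.resize(a,None,fx=8,fy=8,interpolation=cv2.INTER_CUBIC)
x0,y0=515//1 if 0 else 408,165
u,v=proj('top',[*(STOP-.0635*e),.042]); x0,y0=int(u)-18,int(v)-18
c=up(im[y0:y0+36,x0:x0+36]); 
for nm,g in(('red',c[...,0]),('sat',c[...,0]-c[...,2])):
  lo,hi=np.percentile(g,[20,97])
  for fr in(.4,.6):
    m=(g>lo+fr*(hi-lo)).astype(np.uint8); ct=max(cv2.findContours(m,0,cv2.CHAIN_APPROX_NONE)[0],key=cv2.contourArea)[:,0]
    uv=(ct+.5)/8-.5+[x0,y0]; w=ray('top',uv,.042)[:,:2]; q=(w-STOP)@np.c_[e,f]*1e3
    mid=(q.max(0)+q.min(0))/2; out=[]
    for ax,s in((1,-1),(1,1),(0,-1),(0,1)):
        o=1-ax; h=(q[:,ax].max()-q[:,ax].min())/2; L=(q[:,o].max()-q[:,o].min())/2
        k=(abs(q[:,ax]-mid[ax]-s*h)<4)&(abs(q[:,o]-mid[o])<L*.7); p=np.polyfit(q[k,o],q[k,ax],1); out.append((('along','lat')[ax],s,round(np.polyval(p,mid[o]),1),round(float(np.degrees(np.arctan(p[0])))*(1 if ax else -1),2)))
    print(nm,fr,out)
E
```

```text
red 0.4 [('lat', -1, np.float64(-14.7), 0.25), ('lat', 1, np.float64(17.3), 0.3), ('along', -1, np.float64(-85.8), -0.23), ('along', 1, np.float64(-38.0), -0.21)]
red 0.6 [('lat', -1, np.float64(-13.6), 0.18), ('lat', 1, np.float64(16.7), 0.31), ('along', -1, np.float64(-85.2), -0.05), ('along', 1, np.float64(-39.2), -0.25)]
sat 0.4 [('lat', -1, np.float64(-14.2), -0.28), ('lat', 1, np.float64(21.8), -0.23), ('along', -1, np.float64(-89.2), 2.01), ('along', 1, np.float64(-39.1), 0.61)]
sat 0.6 [('lat', -1, np.float64(-18.5), -22.48), ('lat', 1, np.float64(20.8), 0.07), ('along', -1, np.float64(-88.5), 1.06), ('along', 1, np.float64(-40.7), 8.74)]
```

Sub-pixel edges from the red channel put the block within 0.3° of the gauge axis and about 1.5 mm off-centre. Its centre is 62 mm back from the stop, so the plunger is clear. I'll hand it in.

```bash
python3 - <<'E'
from h import *
print(r.read_state()['time_s']); print(r.finish_job())
E
```

```text
26.7167
the job is handed in; nothing more can be done
None
```

I gripped the cream block from the notebook, set it flat on the gauge bed and pushed it against the stop plate. I held it there for about 4 s, drew it back about 41 mm, and left it flat on the bed. The job was handed in at 26.7 s, and no verdict was reported.

**What went wrong on the way**
- **First grasp missed:** the fingertips were about 28 mm higher than the stated 25 mm ahead of the TCP. I measured this in the camera and corrected it.
- **Push stopped early:** the force guard tripped twice about 11 mm short of the plate, so I finished in small steps. My z target briefly pressed the fingers on the bed with 13 N.

**Last checks**
- **Flush:** the motion stalled hard, with no further travel while the push rose from 6.7 to about 13 N. The stall was about 2.5 mm beyond my first estimate of the stop. Depth readings of the plate face (+1 to +2 mm) account for most of that, within the roughly 2 mm calibration.
- **After the release:** the pictures showed the plunger out and the block flat on the bed with its front end about 39 mm from the stop. The spare read within about 0.4 mm of where it started.
- **Disagreement on position and angle:** rougher estimates gave the block's angle as 0.8–1.2° and its sideways offset as up to 3.7 mm. The sub-pixel red-channel edges gave within 0.3° and about 1.5 mm, and I relied on those. A saturation-based fit of the same edges was unusable.

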